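# Feed a cheese through the guarded rind lamp with the push stick

## Task

Stand the soft white cheese in the tray on the infeed side of the lamp station. Then take the push stick and, with the stick alone and your fingers off the tray, slide the tray under the low guard and fully home on the other side, until both sprung tabs have snapped in behind it. Draw the stick out and lay it back in its two saddles the way you found it; keep the cheese upright in the tray, the tray down on its deck, and the things round about where they are.

Things in the scene. Friction and masses are not known exactly. Their poses are not given: they have to be found in the camera images.
- soft_cheese: Soft rounded white cheese, 54 mm (its x) by 74 mm (its y) by 48 mm high, 0.15 kg, standing on the worktable left of the station. Origin: centre of its underside. Grasp it across its 54 mm side. Either way round fits the tray.
- tray: Square stainless carrier tray, loose, 96 mm (its x, across the lane) by 100 mm (its y, along the lane), rim 14 mm high and 6 mm wide round an 84 x 88 mm pocket with a floor 5 mm thick, 0.25 kg. It starts between the infeed fences of the station, square to the lane. Origin: centre of its underside; z up.
- station: Low lamp station, fixed. It feeds along its own -y (roughly to the robot's right); its x runs across the lane, away from the robot. Origin: on the worktable under the middle of the guard. Deck 12 mm high, 132 mm wide, from y = +212 to -197 mm. Fences 14 mm high above the deck and 101 mm apart guide the tray, which starts with its centre at y = +110 to +145 mm. Sliding it takes 1 to 4 N, passing the tabs 6 to 10 N.
- mouth (a point): Middle of the guard's infeed mouth, on the deck's top (12 mm above the worktable), at y = +40 mm of the station. The guard is a white-topped hood 126 mm wide over y = +40 to -40 mm, its top 100 mm above the worktable; the opening under it is 66 mm high above the deck, as wide as the lane, open at both ends.
- tray_home (a point): Where the tray's origin is when the tray touches the end stop: on the deck, at y = -132.5 mm of the station. The stop's face is at y = -182.5 mm, the tab tips at y = -78 mm. The tray is home once its rear edge is past the tips and both tabs have sprung back; it then has about 4 mm of play up to the stop.
- tab_far (a joint): Sprung steel tab on the lane side away from the robot, in rad: 0 = sprung fully into the lane, about 0.1 to 0.3 when the passing tray holds it aside. It hinges about a vertical pin 46 mm past the middle of the guard; its tip stands 32 mm farther on, about 6 mm in from the tray's side.
- tab_near (a joint): The same tab on the side nearer the robot.
- push_stick: Wooden push stick, 218 mm long, 0.12 kg. Its x points from grip to toe. Upright grip block at the rear: 36 mm (x) by 24 mm (y) by 74 mm high; grasp across its 24 mm. Shaft 14 x 14 mm along the underside; toe a cross bar 40 mm wide, 22 mm high, its flat front face 200 mm ahead of the origin. Origin: under the grip's centre, at the flat underside.
- stick_grip (a point): Point inside the grip block, 50 mm above the stick's underside: a good height to hold it.
- stick_toe (a point): Middle of the toe's front face, 8 mm above the stick's underside.
- stick_rest: White rest, fixed, in which the stick lies with its grip nearer the robot. Its x is the lying stick's direction, grip to toe. Two saddles at x = 45 and 145 mm: seats 10 mm above the worktable, 12 mm long, between cheeks 32 mm apart that rise to 26 mm. Origin: on the worktable, 10 mm below the lying stick's origin; the stick may lie some 20 mm farther either way along x.
- rest_grip (a point): Where the point stick_grip is when the stick lies in the rest, 60 mm above the worktable.
- ribbed_cheese: Bystander: ribbed ochre cheese, 78 mm across and 50 mm high, left of the robot's base. Origin: centre of its underside. Leave alone.
- shaker: Bystander: metal salt shaker, 66 mm across and 96 mm high, to the right of the screw press. Origin: centre of its underside. Leave alone.

How it is judged:
By the outcome, as a careful person would: the job done as asked, in the order asked, and still so for the second after the job is handed in, with the robot touching nothing.
It also fails if it takes over 72 s, if anything falls off the work surface, if the arm or the gripper's body presses on something with over 40 N, if the wrist force passes 120 N, or if a joint passes its speed limit or range.

## Robot

A 7-joint arm with a two-finger parallel gripper is mounted at the origin on the work surface; the furniture and walls round the work are solid. World frame = base frame: x ahead of the robot, y to its left, z up, the work surface at z = 0. Lengths are in mm, angles in rad, forces in N, time in s.
With the tool pointing down it reaches from about 425 to 875 mm from the base axis. Payload 9.9 kg.
Tool frame: the origin (TCP) lies where the fingers leave the gripper's body, on its centre line; the fingertips stand 73 mm ahead of it and the grasp point (between the pads) lies 54 mm ahead of it; z points along the fingers, y is the direction in which the jaws open and shut (so a half turn about z gives the same grasp; the last joint's range is limited). The gripper opens to 85 mm and grips with 20 to 120 N. Pads are 22 mm wide; open, the fingers measure 114 mm over their backs; the gripper's body (76 mm by 85 mm) begins 54 mm behind the grasp point. The pads swing forward as they close: fully open they stand 13 mm farther back than shut.
Start: joints at [-0.084, 0.576, 0.025, 1.437, -0.015, 1.129, -0.057], TCP at [675.005, 0.006, 303.889] pointing down, gripper open.
Joint ranges: [-2.76, 2.76], [-0.34, 2.15], [-1.52, 1.57], [0.19, 2.46], [-1.09, 4.23], [0.17, 1.99], [-2.82, 2.82]. Speed limits (rad/s): [2.22, 2.22, 3.01, 3.01, 3.14, 3.14, 3.14].

## Interface

Orientations are given as a unit quaternion [w, x, y, z].
In Python, from rig import sensors, vision, env gives the robot as it stands.
- The arm moves only by the tool arm_command, never from a script. Its argument "targets" is text: rows parted by semicolons, each of 7 numbers parted by spaces: the closure in counts, from 0 (fully open) to 255 (shut), then the shift along the tool's x, y, z in mm, then the turn, a rotation vector about the tool's x, y, z in degrees. In form: claw tx ty tz ax ay az; .... A call has 1 to 8 rows; each row shifts and turns the commanded pose from where the row before left it, along the tool's axes as they then stand; what a row does not reach is not made up. A row lasts 1/8 s, in which the tool goes at most 62.5 mm and 10.7 degrees, less where a joint would pass 70% of its speed; a pose out of reach is approached as far as the arm can. A call is refused whole if a number of a shift passes 62.5 or a number of a turn 10.7, either way. A call with a gripper value outside its range is refused whole. The fingers move at their own pace and stop on an object; "grip_force" is the grip in N (left out, the last holds). Time passes only in rows, so rows that do not move let the fingers close. It gives the time, the measured TCP pose, the force and the opening at its end, in the units of the state.
- sensors.state(): the state, without advancing time (a new reading comes with each control period).
- vision.snapshot(name): name is "scene" or "side" or "wrist"; returns (picture, depth): 480x640x3 uint8, blue, green, red; 480x640 float32, mm along the optical axis (not along the pixel's ray), 0 where there is no reading.
- vision.get_calibration(name): a dict with "camera_matrix" (3x3 intrinsics, pixels), "R" (3x3) and "t" (3): a world point X has camera coordinates R X + t. Camera axes: x right, y down, z forward; pixel columns grow to the right and rows downward; lengths in mm; the calibration is good to about 2 mm. A picture is of the moment at which its call begins: read the wrist's pose just before it. get_calibration takes no time and is no camera call; for the wrist camera it gives the pose at the moment of the call.
- env.job_done(): hands the job in, once; it reports no verdict.
The state is a dict: "clock": time; "joint_positions": joint angles; "joint_vel": joint speeds; "joint_torque": joint torques, N m; "tcp_pos": TCP position; "ee_rot": TCP orientation; "contact_force": force on the tool from outside, world axes, zero at the start; "wrist_torque": the same for the moment, N m; "gripper_width": opening from 0.0 (shut) to 1.0 (fully open).
Only numpy, scipy, OpenCV 4.12 (cv2) and the standard library are available. Lean on these libraries where they do the work, as an engineer would, in place of code of your own. Each camera call takes 0.05 s, during which the arm holds its last target. There are 200 camera calls.

## Working session

There is one attempt and no reset: what is moved stays moved. The work goes in short steps, Python scripts to look and compute and a tool call to move; the robot and the scene stay as the last step left them, time stands still between calls to the robot, and variables do not carry over. Pictures are saved under pics/ and viewed, about 8 in all and at most 12, crops included, and the job is handed in when it is done.

Besides the shell and the picture viewer there is one more tool, called after ">>>" as name(argument=value, ...), one argument or row to a line, values as JSON. arm_command: Moves the arm, as the interface text tells. Its arguments: {"type":"object","properties":{"targets":{"type":"string"},"grip_force":{"type":"number"}},"required":["targets"]}

```bash
mkdir -p pics; ls; cat > h.py <<'E'
import numpy as np, cv2
from rig import sensors, vision, env
def snap(n):
    c=vision.get_calibration(n); p,d=vision.snapshot(n)
    return p,d,{k:np.array(v,float) for k,v in c.items() if k in("camera_matrix","R","t")}
def cloud(d,c):
    K=c["camera_matrix"]; v,u=np.mgrid[:480,:640]
    X=np.stack([(u-K[0,2])/K[0,0]*d,(v-K[1,2])/K[1,1]*d,d],-1)
    return (X-c["t"])@c["R"]
E
python3 - <<'E'
from h import *
for n in("scene","side"):
    p,d,c=snap(n); cv2.imwrite(f"pics/{n}.png",p); np.savez(f"{n}.npz",p=p,d=d,**c)
    print(n,(-c["R"].T@c["t"]).round(),c["R"][2].round(2),(d>0).mean())
s=sensors.state(); print(s)
E
```

```text
pics
scene [-110. -660.  889.] [ 0.52  0.53 -0.67] 0.95451171875
side [214. 737. 861.] [ 0.29 -0.67 -0.69] 0.99583984375
{'clock': 0.1, 'joint_positions': array([-0.08380112,  0.57642015,  0.02483057,  1.43780172, -0.01499866,
        1.12901713, -0.05648937]), 'joint_vel': array([ 0.00067879, -0.00124358, -0.0008348 , -0.00091183,  0.00046475,
        0.0005831 ,  0.00159098]), 'joint_torque': array([ 7.07550455e-03, -7.67310762e+01,  2.25892425e+00, -2.86606407e+01,
        1.61178235e-02,  8.62831454e-03, -6.06417325e-05]), 'tcp_pos': array([6.74706121e+02, 2.26520815e-02, 3.03155048e+02]), 'ee_rot': array([-4.93162361e-04,  7.07085661e-01,  7.07127523e-01, -5.39652578e-04]), 'contact_force': array([-0.49603881, -0.48366127,  0.74122171]), 'wrist_torque': array([-0.00199   ,  0.05676766, -0.01960008]), 'gripper_width': 0.999480991689352}
```

View pics/scene.png

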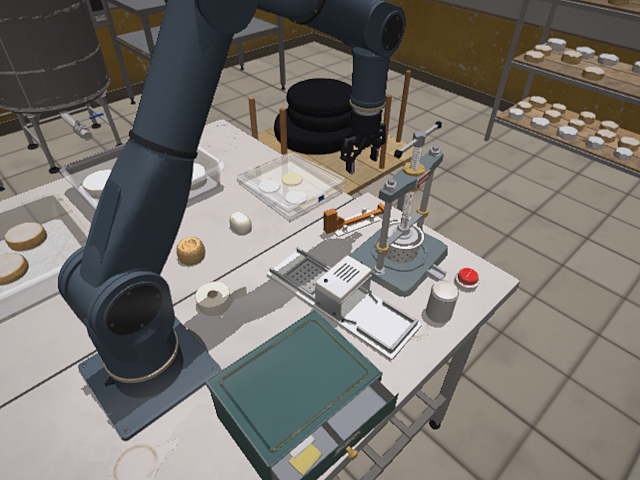

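View pics/side.png

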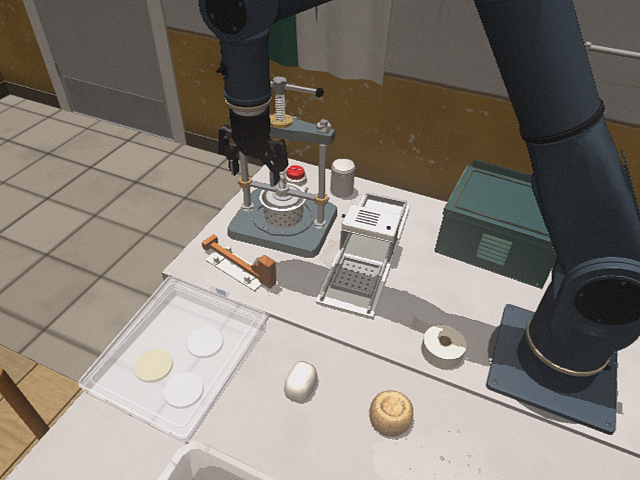

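The scene view shows the station (guard at 343,280) and the stick at (355,218). In the side view the cheese is at (300,382), the stick at (240,262), the tray at (358,283) and the guard at (375,220).

```bash
python3 - <<'E'
from h import *
def rect(P): 
    r=cv2.minAreaRect(P[:,:2].astype(np.float32)); b=cv2.boxPoints(r); return np.round(r[0],1),np.round(r[1],1),round(r[2],1)
for n in("side","scene"):
    z=dict(np.load(n+".npz")); W=cloud(z["d"],z); ok=z["d"]>0
    hsv=cv2.cvtColor(z["p"],cv2.COLOR_BGR2HSV); v,u=np.mgrid[:480,:640]
    box=lambda a,b,c,e:(u>=a)&(u<c)&(v>=b)&(v<e)&ok
    B={"side":dict(ch=(275,350,330,415),st=(190,225,290,300),gu=(335,185,415,245),tr=(310,240,400,320),tb=(220,330,270,420)),
       "scene":dict(ch=(222,205,258,242),st=(315,195,390,240),gu=(308,250,378,310),tr=(262,240,335,305),tb=(200,240,260,270))}[n]
    m=box(*B["tb"]); print(n,"table z",np.median(W[m][:,2]))
    m=box(*B["ch"])&(W[...,2]>8); print("cheese",m.sum(),rect(W[m]),W[m][:,2].max())
    m=box(*B["ch"])&(W[...,2]>36); print("cheese top",m.sum(),rect(W[m]))
    m=box(*B["gu"])&(abs(W[...,2]-100)<5); print("guard",m.sum(),rect(W[m]),np.median(W[m][:,2]))
    o=box(*B["st"])&(hsv[...,1]>140)&(hsv[...,0]<20)
    m=o&(W[...,2]>5)&(W[...,2]<110);print("stick",m.sum(),rect(W[m]),W[m][:,2].max())
    m=o&(W[...,2]>70)&(W[...,2]<95);print("grip top",m.sum(),rect(W[m]),np.median(W[m][:,2]))
    m=o&(W[...,2]>5)&(W[...,2]<45);print("shaft",m.sum(),rect(W[m]))
    x,y,w,h=B["tr"][0],B["tr"][1],B["tr"][2]-B["tr"][0],B["tr"][3]-B["tr"][1]
    cr=z["p"][y-10:y+h+10,x-10:x+w+10]; cv2.imwrite(f"pics/tr_{n}.png",cv2.resize(cr,None,fx=5,fy=5,interpolation=cv2.INTER_CUBIC))
    print("crop origin",x-10,y-10)
E
```

```text
side table z -0.07682231747921084
cheese 984 (array([439.7, 268.6]), array([70.9, 50.8]), 89.0) 50.29976130954449
cheese top 624 (array([440.3, 267.3]), array([67. , 44.8]), 90.0)
guard 1154 (array([ 457.7, -149.9]), array([125.7,  84.6]), 6.1) 98.8584564387717
stick 366 (array([711.7,  43.8]), array([ 37.1, 215.1]), 73.0) 85.85022197430521
grip top 97 (array([621.5,  64.2]), array([23.9, 33.1]), 81.3) 82.27432573020084
shaft 265 (array([732.7,  41.4]), array([ 36.8, 174.5]), 70.3)
crop origin 300 230
scene table z -1.8941675279916501
cheese 359 (array([434.1, 256.5]), array([47.2, 71.3]), 6.0) 48.5564609632548
cheese top 170 (array([436.5, 260.8]), array([60.1, 42.3]), 85.0)
guard 1151 (array([ 483.6, -152.4]), array([182.8,  79. ]), 6.2) 97.74945157786674
stick 526 (array([707.8,  37. ]), array([ 31. , 219.2]), 78.5) 84.2540157772828
grip top 83 (array([618.3,  57.9]), array([24.2, 34.5]), 70.2) 79.98957340521645
shaft 343 (array([707.7,  35.9]), array([ 30.9, 219. ]), 79.1)
crop origin 252 230
```

View pics/tr_side.png

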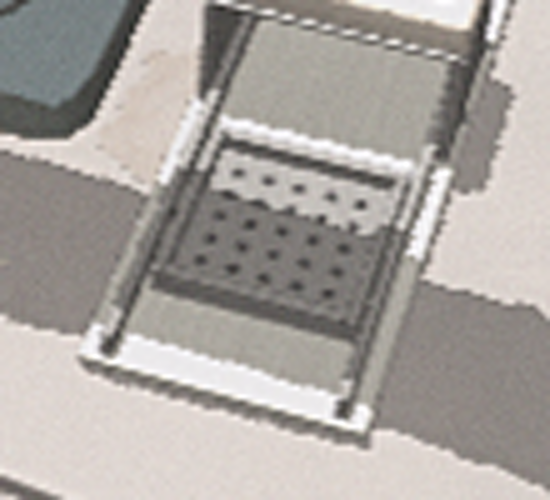

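Cheese ≈ (438,265) with its 54 mm side along world x. Guard centre ≈ (458,-150), yaw about 6°. I'll move above the infeed for a wrist look.

>>> arm_command(
  targets="0 0 -25 0 0 0 0; 0 0 -45 0 0 0 0; 0 0 -55 0 0 0 0; 0 0 -45 0 0 0 0; 0 0 -25 0 0 0 0; 0 0 0 0 0 0 0",
)

```text
clock: 0.85
tcp_pos: [478.4, -0.1, 304.1]
ee_rot: [-0.0, 0.707, 0.707, -0.0]
contact_force: [1.0, 0.0, -0.2]
gripper_width: 0.999
```

```bash
python3 - <<'E'
from h import *
s=sensors.state(); print(s["tcp_pos"],s["ee_rot"],s["clock"])
p,d,c=snap("wrist"); cv2.imwrite("pics/w1.png",p); np.savez("w1.npz",p=p,d=d,**c)
print((-c["R"].T@c["t"]).round(1),c["R"].round(3),c["camera_matrix"])
E
```

```text
[ 4.78359047e+02 -9.12961096e-02  3.04105251e+02] [-2.37533237e-04  7.07077273e-01  7.07136204e-01 -2.52103373e-04] 0.85
[478.2  75.6 374.2] [[ 1.    -0.002 -0.001]
 [-0.001 -0.954  0.3  ]
 [-0.001 -0.3   -0.954]] [[428.91857231   0.         315.36623984]
 [  0.         428.91857231 244.95084942]
 [  0.           0.           1.        ]]
```

View pics/w1.png

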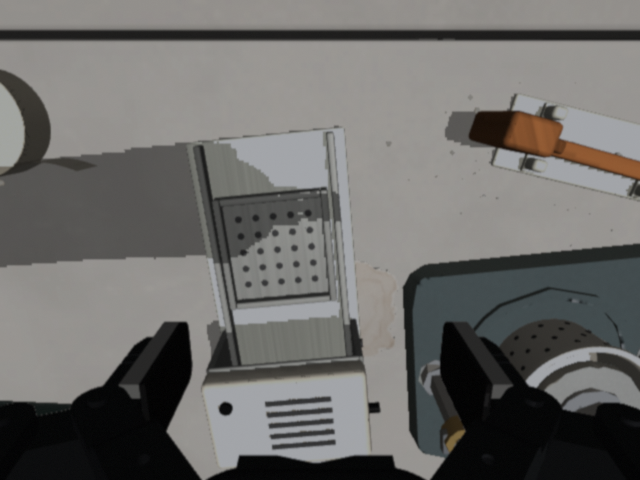

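The wrist view shows the tray (rim corners about 216,200 / 328,189 / 234,306 / 338,300), the guard's front top edge from (209,372) to (366,358), the deck's rear edge from (190,143) to (343,127), and the stick's grip at (517,132).

```bash
cat >> h.py <<'E'
def ray(u,v,z,c):
    K=c["camera_matrix"]; o=-c["R"].T@c["t"]; r=c["R"].T@np.array([(u-K[0,2])/K[0,0],(v-K[1,2])/K[1,1],1])
    return (o+r*(z-o[2])/r[2])[:2]
E
python3 - <<'E'
from h import *
z=dict(np.load("w1.npz")); W=cloud(z["d"],z)
f=lambda n,z0,*uv:print(n,[ray(u,v,z0,z).round(1).tolist() for u,v in uv])
f("deck",12,(190,143),(343,127)); f("guard",100,(209,372),(366,358)); f("tray",26,(216,200),(328,189),(234,306),(338,300))
hsv=cv2.cvtColor(z["p"],cv2.COLOR_BGR2HSV)
o=(hsv[...,1]>120)&(hsv[...,0]<20)&(z["d"]>0)&(W[...,0]>540)
for a,b in((70,95),(5,45)):
    m=o&(W[...,2]>a)&(W[...,2]<b); print(m.sum(),cv2.minAreaRect(W[m][:,:2].astype(np.float32)),np.median(W[m][:,2]))
m=(W[...,2]>94)&(W[...,2]<106)&(W[...,0]<540)&(W[...,0]>380)&(W[...,1]<-80); print("guard",cv2.minAreaRect(W[m][:,:2].astype(np.float32)))
# profile along tray in z: mask z 20..32
m=(abs(W[...,2]-26)<5)&(W[...,0]<540)&(W[...,0]>380)&(W[...,1]>-100)
im=np.zeros((480,640,3),np.uint8); im[m]=255
v=cv2.resize(np.hstack([z["p"][120:320,180:360],im[120:320,180:360]]),None,fx=2.2,fy=2.2,interpolation=cv2.INTER_CUBIC); cv2.imwrite("pics/w1c.png",v)
E
```

```text
deck [[374.7, 50.0], [500.5, 62.5]]
guard [[399.1, -108.9], [514.8, -97.2]]
tray [[396.0, 5.1], [488.2, 14.1], [405.2, -90.7], [497.8, -85.0]]
2119 ((620.8445434570312, 60.26835632324219), (23.450197219848633, 36.298431396484375), 77.41486358642578) 83.56851142924229
1827 ((676.0817260742188, 42.72869873046875), (20.74585723876953, 151.48985290527344), 73.91578674316406) 24.188646186667395
guard ((457.6846923828125, -153.513671875), (128.68934631347656, 80.55536651611328), 5.578960418701172)
```

View pics/w1c.png

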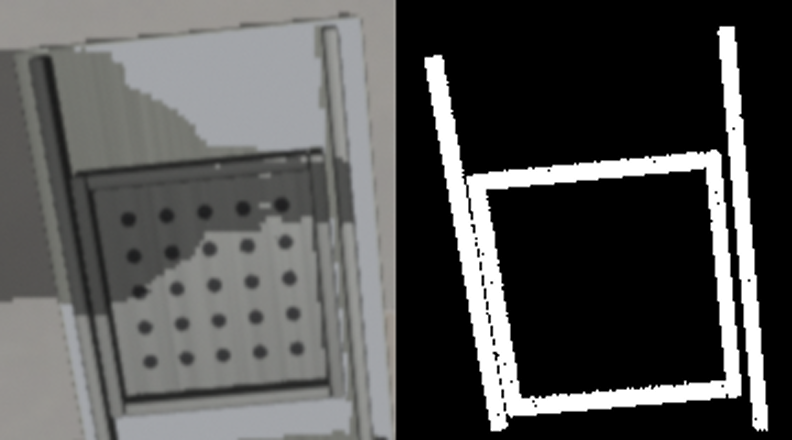

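The mask shows the tray rim and both fences crisply. The pocket hole gives the tray's centre and yaw, and the fences give the lane.

```bash
python3 - <<'E'
from h import *
z=dict(np.load("w1.npz")); W=cloud(z["d"],z)
m=((abs(W[...,2]-26)<5)&(W[...,0]<540)&(W[...,0]>380)&(W[...,1]>-100)).astype(np.uint8)
cs,h=cv2.findContours(m,cv2.RETR_CCOMP,cv2.CHAIN_APPROX_NONE)
i=max((i for i in range(len(cs)) if h[0][i][3]>=0),key=lambda i:cv2.contourArea(cs[i]))
P=np.array([W[v,u] for u,v in cs[i][:,0]]); print("pocket",cv2.minAreaRect(P[:,:2].astype(np.float32)),P[:,2].mean())
a=np.radians(6); ex=np.array([np.cos(a),np.sin(a)]); ey=np.array([-ex[1],ex[0]])
Q=W[m>0][:,:2]
s=np.array([457.7,-152])
L=(Q-s)@np.stack([ex,ey],1)
for sg in(-1,1):
    k=(L[:,0]*sg>52.5)&(L[:,1]>60); f=np.polyfit(L[k,1],L[k,0],1); print("fence",k.sum(),f,L[k,0].min(),L[k,0].max(),L[k,1].max())
E
python3 - <<'E'
import sys; sys.path.insert(0,'.')
from h import *
z=dict(np.load("side.npz")); W=cloud(z["d"],z)
# cheese mean outline orientation via PCA of top from side view
v,u=np.mgrid[:480,:640]; m=(u>275)&(u<330)&(v>350)&(v<415)&(W[...,2]>30)
P=W[m][:,:2]; print(P.min(0),P.max(0)); w,V=np.linalg.eigh(np.cov(P.T)); print(w,V[:,1])
E
```

```text
pocket ((444.7413024902344, -39.603614807128906), (85.56959533691406, 89.71525573730469), 5.490540027618408) 24.237153125096444
fence 829 [ 3.07316828e-03 -5.49734114e+01] -57.46169407284026 -52.50090478043102 207.86639147359847
fence 700 [3.14123227e-03 5.37751395e+01] 52.507408442455244 56.33147024790376 206.81489046866582
[213.60393022 233.0546532 ] [464.93427458 737.32351343]
[ 187.70786726 4806.5498219 ] [-0.42242814  0.90639642]
```

>>> arm_command(
  targets="0 30 -5 0 0 0 0; 0 50 -8 0 0 0 0; 0 60 -8 0 0 0 0; 0 60 -8 0 0 0 0; 0 50 -7 0 0 0 0; 0 30 -2 0 0 0 0; 0 0 0 0 0 0 0",
)

```text
clock: 1.78
tcp_pos: [442.0, 283.2, 303.3]
ee_rot: [-0.001, 0.706, 0.709, 0.0]
contact_force: [-0.2, -0.2, -0.2]
gripper_width: 1.0
```

```bash
python3 - <<'E'
from h import *
s=sensors.state(); print(s["tcp_pos"],s["ee_rot"],s["clock"])
p,d,c=snap("wrist"); cv2.imwrite("pics/w2.png",p); np.savez("w2.npz",p=p,d=d,**c); W=cloud(d,c)
for lo in(8,15,30,40):
    m=((W[...,2]>lo)&(W[...,2]<70)&(abs(W[...,0]-438)<60)&(abs(W[...,1]-265)<60)&(d>0))
    P=W[m][:,:2]; print(lo,m.sum(),cv2.minAreaRect(P.astype(np.float32)),W[m][:,2].max())
    w,V=np.linalg.eigh(np.cov(P.T)); print(P.mean(0),w,np.degrees(np.arctan2(*V[:,1])))
E
```

```text
[441.97748205 283.2456011  303.29879944] [-5.63696450e-04  7.05589868e-01  7.08620203e-01  1.68979472e-04] 1.775
8 4648 ((439.1196594238281, 265.37286376953125), (70.96099090576172, 52.86193084716797), 87.98583984375) 50.4425833161982
[439.81239157 270.33659294] [172.70238431 336.09018549] 0.4783024172505865
15 4587 ((439.2164611816406, 265.3358154296875), (70.89375305175781, 52.665889739990234), 87.98583984375) 50.4425833161982
[439.85422904 270.00392039] [172.28938191 330.99293167] 0.6178790507584664
30 4214 ((439.2539978027344, 264.6273498535156), (48.87240982055664, 69.65071105957031), 1.194767951965332) 50.4425833161982
[439.92601442 268.30880949] [160.70570374 307.60639451] 0.2840739481041416
40 3200 ((439.53814697265625, 264.7605285644531), (61.77788543701172, 41.69675827026367), 88.89889526367188) 50.4425833161982
[440.07206075 266.01895415] [116.0280985  248.12265576] 0.6816082790369937
```

>>> arm_command(
  targets="0 -8 -2 30 0 0 0; 0 -7 0 50 0 0 0; 0 0 0 50 0 0 0; 0 0 0 40 0 0 0; 0 0 0 25 0 0 0; 0 0 0 15 0 0 0; 0 0 0 8 0 0 0; 0 0 0 0 0 0 0",
)

```text
clock: 2.82
tcp_pos: [440.3, 264.9, 86.0]
ee_rot: [0.0, 0.707, 0.707, 0.0]
contact_force: [-0.4, -0.3, -0.5]
gripper_width: 1.001
```

>>> arm_command(
  targets="70 0 0 0 0 0 0; 90 0 0 0 0 0 0; 110 0 0 0 0 0 0; 140 0 0 0 0 0 0; 160 0 0 0 0 0 0; 160 0 0 0 0 0 0",
  grip_force=20,
)

```text
clock: 3.58
tcp_pos: [440.2, 265.2, 86.7]
ee_rot: [0.0, 0.707, 0.707, 0.001]
contact_force: [-0.8, -0.2, 7.8]
gripper_width: 0.579
```

>>> arm_command(
  targets="160 0 0 -10 0 0 0; 160 0 0 -25 0 0 0; 160 0 0 -35 0 0 0; 160 0 0 -30 0 0 0; 160 0 0 -10 0 0 0; 160 0 0 0 0 0 0",
)

```text
clock: 4.32
tcp_pos: [440.0, 265.0, 196.2]
ee_rot: [0.0, 0.707, 0.707, 0.0]
contact_force: [-0.6, 0.1, -2.8]
gripper_width: 0.581
```

```bash
python3 - <<'E'
from h import *
s=sensors.state(); print(s["tcp_pos"],s["contact_force"],s["gripper_width"])
p,d,c=snap("side"); W=cloud(d,c)
hsv=cv2.cvtColor(p,cv2.COLOR_BGR2HSV)
m=(W[...,2]>60)&(W[...,2]<170)&(abs(W[...,0]-440)<45)&(abs(W[...,1]-265)<50)&(hsv[...,2]>120)
P=W[m]; print(m.sum(),P.min(0),P.max(0))
v,u=np.where(m); y0,x0=max(v.min()-60,0),max(u.min()-60,0)
cv2.imwrite("pics/s2.png",cv2.resize(p[y0:y0+180,x0:x0+180],None,fx=3,fy=3))
E
```

```text
[440.03635297 265.02353375 196.203643  ] [-0.55346474  0.08868976 -2.84272383] 0.5814164435842573
936 [410.54121792 245.19134545 108.09692452] [483.11049362 303.11304457 169.94965824]
```

View pics/s2.png

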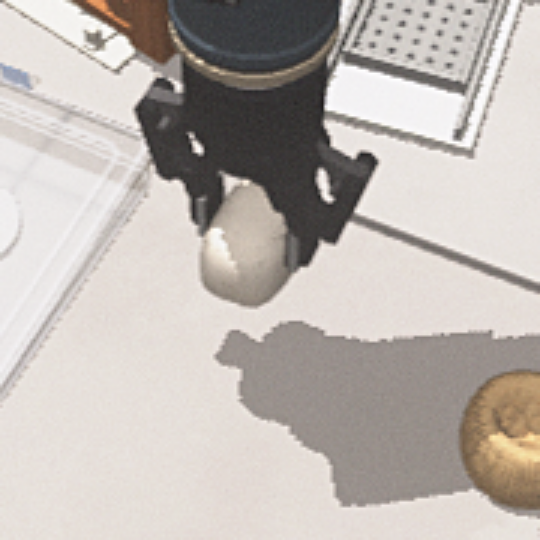

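>>> arm_command(
  targets="160 -20 0 0 0 0 0; 160 -40 0 0 0 0 0; 160 -55 0 0 0 0 0; 160 -55 0 0 0 0 0; 160 -55 2 0 0 0 0; 160 -45 2 0 0 0 0; 160 -25 1 0 0 0 0; 160 -9.5 0 0 0 0 0",
)

```text
clock: 5.38
tcp_pos: [443.9, -41.9, 195.1]
ee_rot: [-0.001, 0.708, 0.706, -0.001]
contact_force: [-0.0, 0.6, -1.5]
gripper_width: 0.581
```

>>> arm_command(
  targets="160 0 0 10 0 0 -3; 160 0 0 20 0 0 -2.7; 160 0 0 25 0 0 0; 160 0 0 15 0 0 0; 160 0 0 8 0 0 0; 160 0 0 4 0 0 0; 160 0 0 0 0 0 0",
)

```text
clock: 6.25
tcp_pos: [445.0, -39.1, 113.9]
ee_rot: [-0.0, 0.671, 0.742, 0.0]
contact_force: [-0.5, 0.6, -1.6]
gripper_width: 0.578
```

>>> arm_command(
  targets="160 0 0 4 0 0 0; 160 0 0 3 0 0 0; 160 0 0 2 0 0 0; 160 0 0 1 0 0 0; 160 0 0 0 0 0 0",
)

```text
clock: 6.88
tcp_pos: [445.0, -39.5, 103.9]
ee_rot: [-0.0, 0.671, 0.741, -0.0]
contact_force: [-0.2, -0.0, -1.3]
gripper_width: 0.584
```

Still carrying about its weight; 1 mm more, then release and rise.

>>> arm_command(
  targets="160 0 0 1 0 0 0; 130 0 0 0 0 0 0; 110 0 0 0 0 0 0; 90 0 0 0 0 0 0; 60 0 0 0 0 0 0; 60 0 0 0 0 0 0; 60 0 0 0 0 0 0",
)

```text
clock: 7.75
tcp_pos: [445.0, -39.5, 102.8]
ee_rot: [-0.0, 0.671, 0.741, -0.0]
contact_force: [0.3, -1.0, -1.2]
gripper_width: 0.76
```

>>> arm_command(
  targets="60 0 0 -8 0 0 0; 60 0 0 -25 0 0 0; 20 0 0 -50 0 0 0; 0 0 0 -50 0 0 0; 0 0 0 -40 0 0 0; 0 0 0 -20 0 0 0; 0 0 0 -8 0 0 0; 0 0 0 0 0 0 0",
)

```text
clock: 8.75
tcp_pos: [444.8, -39.5, 303.9]
ee_rot: [0.0, 0.671, 0.741, 0.0]
contact_force: [0.1, 0.4, -1.3]
gripper_width: 1.001
```

```bash
python3 - <<'E'
from h import *
s=sensors.state(); print(s["tcp_pos"],s["contact_force"],s["clock"])
p,d,c=snap("wrist"); cv2.imwrite("pics/w3.png",p); np.savez("w3.npz",p=p,d=d,**c); W=cloud(d,c)
for lo in(31,45,55):
    m=(W[...,2]>lo)&(W[...,2]<80)&(abs(W[...,0]-445)<60)&(abs(W[...,1]+40)<60)&(d>0)
    P=W[m]; print(lo,m.sum(),cv2.minAreaRect(P[:,:2].astype(np.float32)),np.percentile(P[:,2],[50,99]))
E
```

```text
[444.83882597 -39.51530474 303.93498662] [ 0.06561675  0.40693078 -1.33765168] 8.75
31 5198 ((444.38916015625, -39.98052215576172), (52.753501892089844, 71.5682373046875), 7.571613311767578) [60.62645053 65.55028871]
45 4893 ((444.6873474121094, -40.397247314453125), (49.3126335144043, 70.6251220703125), 6.969526290893555) [61.06026578 65.57459229]
55 4031 ((445.5108642578125, -40.070556640625), (43.756587982177734, 64.16220092773438), 5.0323805809021) [61.95679207 65.68331411]
```

View pics/w3.png

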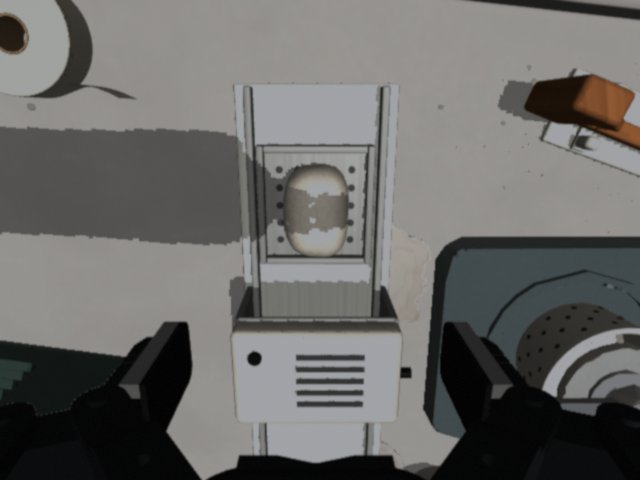

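The cheese stands centred and upright in the tray (316,210). Next, the stick.

>>> arm_command(
  targets="0 10 25 0 0 0 0; 0 19 45 0 0 0 0; 0 22 50 0 0 0 0; 0 18 45 0 0 0 0; 0 10 24 0 0 0 0; 0 0 0 0 0 0 -5; 0 0 0 0 0 0 -10; 0 0 0 0 0 0 -10",
)

```text
clock: 9.8
tcp_pos: [624.8, 58.0, 301.9]
ee_rot: [-0.001, 0.492, 0.871, -0.001]
contact_force: [-0.1, -0.8, 0.1]
gripper_width: 1.002
```

>>> arm_command(
  targets="0 0 0 0 0 0 -10; 0 0 0 0 0 0 -10; 0 0 0 0 0 0 -10; 0 0 0 0 0 0 -9; 0 0 0 0 0 0 -5; 0 0 0 0 0 0 0; 0 0 0 0 0 0 0",
)

```text
clock: 10.68
tcp_pos: [625.0, 57.8, 303.0]
ee_rot: [-0.001, 0.134, 0.991, -0.0]
contact_force: [-0.5, 0.1, -0.2]
gripper_width: 1.0
```

```bash
python3 - <<'E'
from h import *
s=sensors.state(); print(s["tcp_pos"],s["ee_rot"],s["clock"],s["joint_positions"])
p,d,c=snap("wrist"); cv2.imwrite("pics/w4.png",p); np.savez("w4.npz",p=p,d=d,**c); W=cloud(d,c)
hsv=cv2.cvtColor(p,cv2.COLOR_BGR2HSV)
o=(hsv[...,1]>110)&(hsv[...,0]<20)&(d>0)&(W[...,0]>560)
for a,b in((75,95),(5,45),(5,95)):
    m=o&(W[...,2]>a)&(W[...,2]<b); P=W[m];print(m.sum(),cv2.minAreaRect(P[:,:2].astype(np.float32)),np.median(P[:,2]),cv2.fitLine(P[:,:2].astype(np.float32),cv2.DIST_HUBER,0,.01,.01).ravel())
E
```

```text
[625.04653498  57.8275671  303.01811717] [-6.93463204e-04  1.34103471e-01  9.90967088e-01 -9.06016547e-05] 10.675 [ 0.11740082  0.53226244 -0.4614462   1.55971115  0.2544263   1.11109986
  0.89919448]
1617 ((621.2174682617188, 60.39350128173828), (22.28744125366211, 36.358131408691406), 75.4234848022461) 83.73763874136374 [ 9.7046077e-01 -2.4125904e-01  6.1983423e+02  6.0905861e+01]
2923 ((708.9129638671875, 37.89305114746094), (37.91685104370117, 217.20921325683594), 74.9643325805664) 24.402321182243845 [ 9.6789545e-01 -2.5135323e-01  7.3676227e+02  2.9869078e+01]
4891 ((708.8644409179688, 37.90608215332031), (37.91685104370117, 217.30966186523438), 74.9643325805664) 31.796643105453196 [ 9.6718019e-01 -2.5409156e-01  6.9315533e+02  4.1409962e+01]
```

View pics/w4.png

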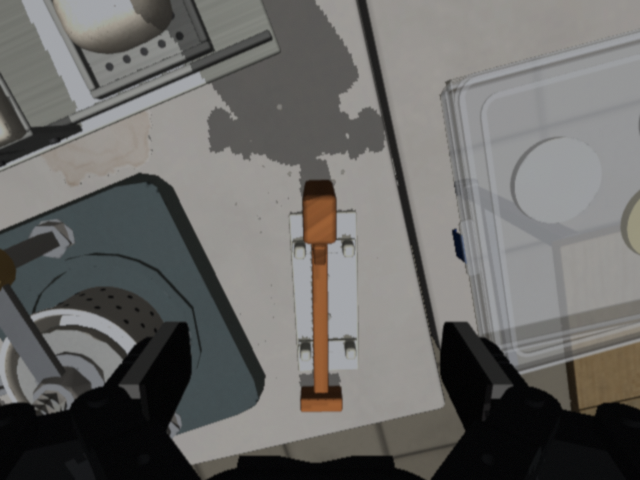

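Stick: origin (621.1, 60.7), direction −15.0°. In the view the grip is at (319,215) and the toe at (321,400). Descending.

>>> arm_command(
  targets="0 2.7 1 20 0 0 0; 0 2 0.8 40 0 0 0; 0 0 0 45 0 0 0; 0 0 0 40 0 0 0; 0 0 0 24 0 0 0; 0 0 0 14 0 0 0; 0 0 0 6 0 0 0; 0 0 0 0 0 0 0",
)

```text
clock: 11.72
tcp_pos: [621.4, 60.9, 115.3]
ee_rot: [0.0, 0.133, 0.991, 0.0]
contact_force: [1.4, -1.1, 0.4]
gripper_width: 1.001
```

>>> arm_command(
  targets="80 0 0 0 0 0 0; 120 0 0 0 0 0 0; 150 0 0 0 0 0 0; 200 0 0 0 0 0 0; 230 0 0 0 0 0 0; 230 0 0 0 0 0 0; 230 0 0 0 0 0 0",
  grip_force=100,
)

```text
clock: 12.6
tcp_pos: [621.3, 60.8, 115.3]
ee_rot: [0.0, 0.133, 0.991, -0.0]
contact_force: [-0.4, -0.8, 6.1]
gripper_width: 0.271
```

>>> arm_command(
  targets="230 0 0 -8 0 0 0; 230 0 0 -20 0 0 0; 230 0 0 -30 0 0 0; 230 0 0 -30 0 0 0; 230 0 0 -22 0 0 0; 230 0 0 -10 0 0 0; 230 0 0 0 0 0 0",
)

```text
clock: 13.48
tcp_pos: [621.2, 60.8, 235.1]
ee_rot: [0.0, 0.133, 0.991, 0.0]
contact_force: [-0.3, 0.2, -2.7]
gripper_width: 0.265
```

>>> arm_command(
  targets="230 20 8 0 0 0 0; 230 35 15 0 0 0 0; 230 45 19 0 0 0 0; 230 45 19 0 0 0 0; 230 40 17 0 0 0 0; 230 31 13 0 0 0 0; 230 15 6 0 0 0 0; 230 5.5 2 0 0 0 0",
)

```text
clock: 14.48
tcp_pos: [418.9, 218.8, 234.5]
ee_rot: [-0.0, 0.133, 0.991, -0.0]
contact_force: [1.2, 0.0, -1.2]
gripper_width: 0.267
```

>>> arm_command(
  targets="230 0 0 0 0 0 5; 230 0 0 0 0 0 9; 230 0 0 0 0 0 10; 230 0 0 0 0 0 10; 230 0 0 0 0 0 10; 230 0 0 0 0 0 10; 230 0 0 0 0 0 9; 230 0 0 0 0 0 6",
)

```text
clock: 15.48
tcp_pos: [420.3, 217.8, 234.6]
ee_rot: [0.0, 0.673, 0.739, -0.0]
contact_force: [0.1, -0.1, -1.0]
gripper_width: 0.27
```

>>> arm_command(
  targets="230 0 0 0 0 0 0; 230 0 0 0 0 0 0",
)

```text
clock: 15.72
tcp_pos: [419.6, 218.4, 234.7]
ee_rot: [0.0, 0.671, 0.742, -0.0]
contact_force: [-0.0, -0.1, -1.3]
gripper_width: 0.265
```

```bash
python3 - <<'E'
from h import *
s=sensors.state(); print(s["tcp_pos"],s["ee_rot"],s["clock"],s["contact_force"]); q=s["ee_rot"]; print(np.degrees(2*np.arctan2(q[2],q[1])))
p,d,c=snap("side"); cv2.imwrite("pics/s5.png",p); np.savez("s5.npz",p=p,d=d,**c); W=cloud(d,c)
hsv=cv2.cvtColor(p,cv2.COLOR_BGR2HSV)
o=(hsv[...,1]>110)&(hsv[...,0]<20)&(d>0)&(W[...,0]>360)&(W[...,0]<520)&(W[...,1]>-60)&(W[...,1]<250)
m=o&(W[...,2]>110)&(W[...,2]<230); P=W[m].astype(np.float32); print(m.sum(),cv2.minAreaRect(P[:,:2]),P.min(0),P.max(0))
# shaft top height vs y
for y in range(0,220,30):
    k=(abs(P[:,1]-y)<8); 
    if k.sum(): print(y,k.sum(),P[k].mean(0),P[k,2].max())
E
```

```text
[419.62029659 218.35748364 234.72294956] [ 6.39814089e-05  6.70512369e-01  7.41898337e-01 -1.29771389e-04] 15.725 [-0.00986014 -0.09440393 -1.32030875]
95.78675496913324Traceback (most recent call last):
  File "<stdin>", line 6, in <module>
cv2.error: OpenCV(4.12.0) /io/opencv/modules/imgproc/src/convhull.cpp:143: error: (-215:Assertion failed) total >= 0 && (depth == CV_32F || depth == CV_32S) in function 'convexHull'
```

View pics/s5.png

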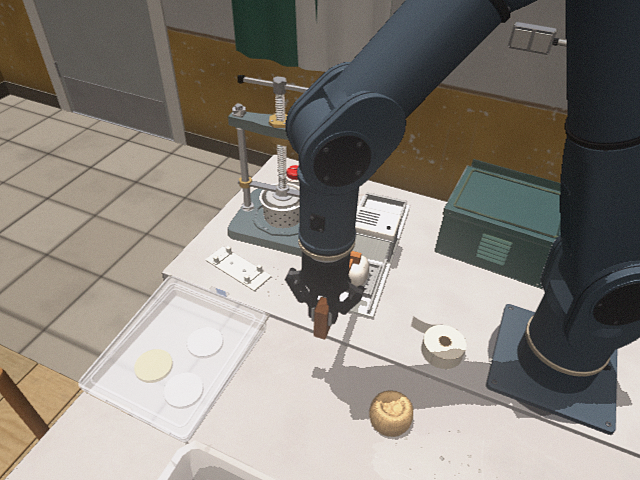

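The stick is in hand, with its grip at (321,318) and its toe just visible at (355,258). I'll check numerically that it's level, using the scene camera.

```bash
python3 - <<'E'
from h import *
for n in("scene","side"):
    p,d,c=snap(n); W=cloud(d,c); hsv=cv2.cvtColor(p,cv2.COLOR_BGR2HSV)
    o=(hsv[...,1]>100)&((hsv[...,0]<20))&(d>0)&(W[...,0]>360)&(W[...,0]<520)&(W[...,1]>-60)&(W[...,1]<260)&(W[...,2]>100)
    P=W[o]; print(n,len(P))
    for y in range(-10,250,12):
        k=abs(P[:,1]-y)<6
        if k.sum()>2: print(y,k.sum(),P[k].mean(0).round(1),P[k,0].min().round(1),P[k,0].max().round(1),P[k,2].min().round(1),P[k,2].max().round(1))
E
```

```text
scene 672
14 54 [435.2  18.2 142.1] 418.5 453.9 130.4 151.8
26 64 [435.3  24.5 145.6] 419.1 459.1 128.6 152.0
38 14 [437.7  38.2 142.8] 422.0 455.9 133.9 150.2
50 23 [434.2  49.9 140.6] 428.4 442.7 134.5 143.9
62 24 [432.9  62.  139.2] 426.0 443.1 130.7 142.6
74 22 [431.6  74.4 139.3] 424.3 440.3 132.5 143.2
86 22 [430.7  85.3 140. ] 424.6 438.2 133.2 143.6
98 22 [428.3  97.5 139.7] 422.9 436.3 132.4 145.1
110 23 [428.6 110.1 139.9] 422.9 437.2 134.5 143.7
122 19 [426.  121.2 140.2] 421.2 435.3 133.9 144.1
134 24 [424.8 134.1 139.3] 419.5 433.5 131.9 143.0
146 20 [423.8 146.3 140.1] 417.2 432.6 131.3 143.3
158 19 [422.2 157.4 139.8] 416.3 431.2 132.9 145.2
170 39 [421.2 171.1 148.2] 415.9 430.8 130.5 168.5
182 44 [418.9 182.5 153.9] 413.0 425.7 133.9 171.3
194 92 [415.5 196.5 167.4] 406.3 427.7 134.7 203.7
206 103 [414.4 203.7 179.4] 395.1 430.2 128.4 224.7
218 34 [414.8 217.1 170.5] 404.9 433.6 133.6 203.4
230 10 [412.  227.2 159.5] 405.0 431.6 135.8 201.9
side 487
26 43 [430.9  26.7 148.5] 421.7 442.6 132.3 152.7
38 67 [431.4  35.  144.2] 420.6 442.0 132.1 153.9
50 12 [434.2  49.4 140.5] 431.8 437.7 134.6 142.7
62 6 [432.3  59.5 140.5] 431.1 433.7 135.3 144.4
206 27 [423.6 208.4 203.7] 384.4 431.2 137.6 315.6
218 66 [430.1 218.6 252.6] 378.7 487.6 136.2 547.2
230 154 [417.  232.2 197.7] 406.1 476.5 134.4 508.7
242 110 [420.4 237.4 181. ] 408.1 456.2 137.0 477.5
```

```bash
python3 - <<'E'
from h import *
z=dict(np.load("side.npz")); W=cloud(z["d"],z)
v,u=np.mgrid[:480,:640]; m=(u>360)&(u<425)&(v>378)&(v<445)&(W[...,2]>10)&(W[...,2]<70); P=W[m]; print(P.min(0),P.max(0))
E
```

```text
[225.39630614 222.09444236  10.01247245] [303.2852185  295.60385156  50.91002695]
```

>>> arm_command(
  targets="230 8 -0.5 10 0 0 0; 230 0 0 20 0 0 0; 230 0 0 30 0 0 0; 230 0 0 25 0 0 0; 230 0 0 10 0 0 0; 230 0 0 0 0 0 0",
)

```text
clock: 16.62
tcp_pos: [417.6, 226.9, 139.4]
ee_rot: [-0.0, 0.671, 0.742, -0.001]
contact_force: [0.3, 0.0, -0.2]
gripper_width: 0.268
```

>>> arm_command(
  targets="230 0 0 6 0 0 0; 230 0 0 6 0 0 0; 230 0 0 4 0 0 0; 230 0 0 2 0 0 0; 230 0 0 1.5 0 0 0; 230 0 0 0 0 0 0",
  grip_force=110,
)

```text
clock: 17.38
tcp_pos: [417.9, 226.7, 120.4]
ee_rot: [-0.0, 0.671, 0.741, -0.0]
contact_force: [-0.3, -0.2, -1.2]
gripper_width: 0.264
```

```bash
python3 - <<'E'
from h import *
s=sensors.state(); print(s["tcp_pos"],s["clock"],s["contact_force"])
p,d,c=snap("scene"); cv2.imwrite("pics/sc6.png",p[200:380,240:420]); W=cloud(d,c); hsv=cv2.cvtColor(p,cv2.COLOR_BGR2HSV)
o=(hsv[...,1]>100)&((hsv[...,0]<20))&(d>0)&(W[...,0]>360)&(W[...,0]<520)&(W[...,1]>-30)&(W[...,1]<260)&(W[...,2]>5)
P=W[o]
for y in range(8,200,14):
    k=abs(P[:,1]-y)<7
    if k.sum()>2: print(y,k.sum(),P[k].mean(0).round(1),P[k].min(0).round(1),P[k].max(0).round(1))
E
```

```text
[417.87635553 226.67259653 120.38560298] 17.375 [-0.34559645 -0.22857713 -1.23781473]
22 45 [432.   26.6  28.1] [417.3  23.7  18.3] [451.4  29.   36.9]
36 56 [434.4  34.   32.7] [416.3  29.   16.7] [456.3  42.7  39.3]
50 16 [435.5  50.6  26.5] [427.   43.3  17.9] [459.5  55.8  32.7]
64 26 [432.1  63.6  25.9] [426.   57.1  20.3] [439.8  69.9  29.9]
78 23 [430.2  78.   25.9] [423.7  71.   17.7] [439.7  84.2  31.2]
92 23 [428.4  91.4  25.5] [423.2  85.2  16.6] [436.9  98.4  30.2]
106 22 [427.9 105.4  25.9] [421.3  99.2  19.6] [434.7 112.8  29.4]
120 26 [424.7 120.   25.5] [418.7 113.2  17.1] [433.7 126.1  31.6]
134 21 [424.  135.   25.6] [418.2 127.3  17.3] [431.2 140.3  30.7]
148 20 [422.8 147.8  25.2] [417.7 141.3  13.3] [431.6 154.9  29.3]
162 22 [421.9 162.3  25.4] [415.5 155.9  17.6] [429.3 168.1  31.4]
176 36 [419.5 177.4  31.8] [413.  169.6  16. ] [429.2 182.7  49. ]
190 45 [416.8 190.6  41.4] [411.5 184.4  15.6] [424.6 196.6  58.6]
```

>>> arm_command(
  targets="230 -3 0.5 0 0 0 0; 230 -3 0.5 0 0 0 0; 230 -3 0 0 0 0 0; 230 -3 0 0 0 0 0; 230 -3 0 0 0 0 0; 230 -3 0 0 0 0 0; 230 -3 0 0 0 0 0; 230 -3 0 0 0 0 0",
)

```text
clock: 18.42
tcp_pos: [421.4, 203.1, 120.5]
ee_rot: [-0.0, 0.671, 0.742, 0.0]
contact_force: [-1.3, 2.3, -0.5]
gripper_width: 0.268
```

>>> arm_command(
  targets="230 -4 0 0 0 0 0; 230 -5 0 0 0 0 0; 230 -6 0 0 0 0 0; 230 -7 0 0 0 0 0; 230 -7 0 0 0 0 0; 230 -7 0 0 0 0 0; 230 -7 0 0 0 0 0; 230 -7 0 0 0 0 0",
)

```text
clock: 19.42
tcp_pos: [426.2, 152.6, 120.4]
ee_rot: [-0.0, 0.671, 0.741, -0.0]
contact_force: [1.1, 4.1, -1.1]
gripper_width: 0.27
```

>>> arm_command(
  targets="230 -7 0 0 0 0 0; 230 -7 0 0 0 0 0; 230 -7 0 0 0 0 0; 230 -7 0 0 0 0 0; 230 -7 0 0 0 0 0; 230 -7 0 0 0 0 0; 230 -7 0 0 0 0 0; 230 -6 0 0 0 0 0",
)

```text
clock: 20.42
tcp_pos: [431.7, 97.9, 120.4]
ee_rot: [-0.0, 0.671, 0.741, -0.0]
contact_force: [-0.9, 2.7, -0.2]
gripper_width: 0.267
```

```bash
python3 - <<'E'
from h import *
s=sensors.state(); print(s["tcp_pos"],s["contact_force"],s["wrist_torque"],s["clock"])
p,d,c=snap("scene"); W=cloud(d,c); hsv=cv2.cvtColor(p,cv2.COLOR_BGR2HSV)
o=(hsv[...,1]>100)&((hsv[...,0]<20))&(d>0)&(W[...,0]>360)&(W[...,0]<520)&(W[...,1]>-110)&(W[...,1]<120)&(W[...,2]>5)
P=W[o]
for y in range(-110,130,20):
    k=abs(P[:,1]-y)<10
    if k.sum()>2: print(y,k.sum(),P[k].mean(0).round(1),P[k].min(0).round(1),P[k].max(0).round(1))
E
```

```text
[431.66398665  97.89691616 120.37239019] [-0.8964185  2.7303644 -0.2058463] [0.70608109 0.03879758 0.02308066] 20.425
-70 20 [445.9 -65.8  26.2] [438.9 -72.6  17.6] [455.1 -60.7  30.6]
-50 38 [444.7 -49.8  25.3] [438.1 -60.   19.7] [453.7 -40.2  29.1]
-30 40 [441.8 -29.6  25.3] [435.9 -40.   16.3] [450.7 -20.6  29.6]
-10 33 [440.1  -9.6  25.2] [433.5 -19.2  16.9] [447.8  -0.   28.9]
10 42 [433.    9.6  82.2] [3.872e+02 1.000e-01 1.740e+01] [446.3  19.7 625.6]
30 33 [435.2  29.1  25.3] [427.9  20.4  18.6] [442.4  37.8  30.4]
50 63 [433.1  51.   38.3] [426.5  40.   19. ] [449.6  59.7 362.3]
70 127 [429.4  73.6  61.8] [414.5  60.1  18.7] [475.   80.  366.7]
90 108 [426.1  86.2  64.2] [405.9  80.   16.8] [446.8  99.6 111. ]
110 14 [422.1 105.9  35.8] [417.5 100.9  20.7] [444.2 111.4  84.3]
```

>>> arm_command(
  targets="230 -7 0 0 0 0 0; 230 -7 0 0 0 0 0; 230 -7 0 0 0 0 0; 230 -7 0 0 0 0 0; 230 -6 0 0 0 0 0; 230 -6 0 0 0 0 0; 230 -6 0 0 0 0 0; 230 -6 0 0 0 0 0",
)

```text
clock: 21.48
tcp_pos: [437.0, 47.1, 120.5]
ee_rot: [-0.0, 0.671, 0.742, 0.001]
contact_force: [-0.9, 8.4, 1.0]
gripper_width: 0.266
```

>>> arm_command(
  targets="230 -6 0 0 0 0 0; 230 -6 0 0 0 0 0; 230 -6 0 0 0 0 0; 230 -6 0 0 0 0 0; 230 -6 0 0 0 0 0; 230 -6 0 0 0 0 0; 230 -6 0 0 0 0 0; 230 -6 0 0 0 0 0",
)

```text
clock: 22.48
tcp_pos: [441.6, -0.7, 120.4]
ee_rot: [-0.0, 0.671, 0.742, 0.0]
contact_force: [-0.4, 7.4, 0.9]
gripper_width: 0.27
```

>>> arm_command(
  targets="230 -4 0 0 0 0 0; 230 -4 0 0 0 0 0; 230 -4 0 0 0 0 0; 230 -4 0 0 0 0 0; 230 -4 0 0 0 0 0; 230 -3 0 0 0 0 0; 230 -3 0 0 0 0 0; 230 0 0 0 0 0 0",
)

```text
clock: 23.48
tcp_pos: [444.1, -26.9, 120.4]
ee_rot: [-0.0, 0.671, 0.742, 0.0]
contact_force: [0.4, 5.6, 1.0]
gripper_width: 0.265
```

>>> arm_command(
  targets="230 -1.5 0 0 0 0 0; 230 -1.5 0 0 0 0 0; 230 0 0 0 0 0 0",
)

```text
clock: 23.85
tcp_pos: [444.4, -29.6, 120.4]
ee_rot: [-0.0, 0.671, 0.742, 0.0]
contact_force: [-0.6, 5.2, 0.2]
gripper_width: 0.265
```

>>> arm_command(
  targets="230 -1 0 0 0 0 0; 230 -1 0 0 0 0 0; 230 0 0 0 0 0 0",
)

```text
clock: 24.22
tcp_pos: [444.6, -31.5, 120.4]
ee_rot: [-0.0, 0.671, 0.742, 0.0]
contact_force: [-0.6, 7.4, 1.8]
gripper_width: 0.267
```

>>> arm_command(
  targets="230 -1 0 0 0 0 0; 230 -1 0 0 0 0 0; 230 0 0 0 0 0 0",
)

```text
clock: 24.6
tcp_pos: [444.6, -34.3, 120.3]
ee_rot: [-0.0, 0.671, 0.741, -0.0]
contact_force: [-0.6, 2.1, -0.5]
gripper_width: 0.273
```

>>> arm_command(
  targets="230 -1 0 0 0 0 0; 230 0 0 0 0 0 0",
)

```text
clock: 24.85
tcp_pos: [445.0, -35.2, 120.4]
ee_rot: [0.0, 0.671, 0.741, -0.0]
contact_force: [0.2, 1.1, -1.5]
gripper_width: 0.265
```

```bash
python3 - <<'E'
from h import *
s=sensors.state(); print(s["tcp_pos"],s["contact_force"],s["clock"])
p,d,c=snap("scene"); np.savez("sc7.npz",p=p,d=d,**c)
cv2.imwrite("pics/sc7.png",cv2.resize(p[260:370,300:440],None,fx=5,fy=5,interpolation=cv2.INTER_CUBIC))
E
```

```text
[444.95754657 -35.24138598 120.35507316] [ 0.15835409  1.13160598 -1.53286556] 24.85
```

View pics/sc7.png

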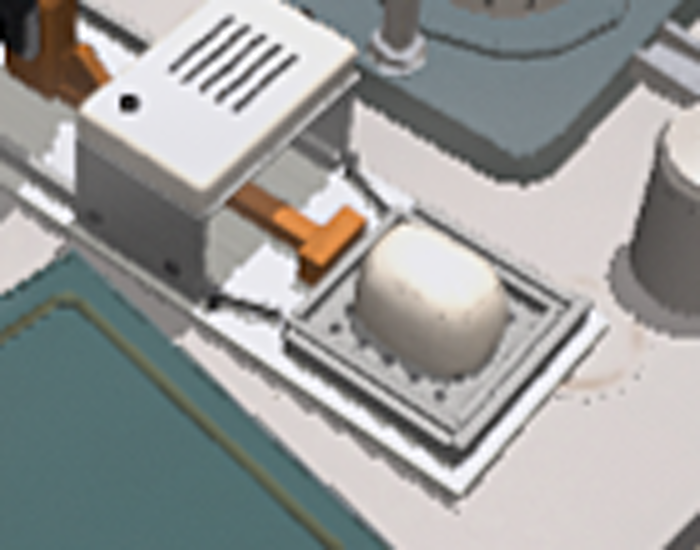

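The tray is near home with the cheese upright. The tabs (near tip 280,318; far tip 385,210) are at its rear edge, and the force fell from 7.4 to 1 N, so they have probably snapped. I'll push on gently to the stop to make sure.

>>> arm_command(
  targets="230 -1 0 0 0 0 0; 230 0 0 0 0 0 0",
)

```text
clock: 25.15
tcp_pos: [445.1, -36.0, 120.4]
ee_rot: [0.0, 0.671, 0.741, -0.0]
contact_force: [-0.5, 2.1, -1.6]
gripper_width: 0.266
```

>>> arm_command(
  targets="230 -1 0 0 0 0 0; 230 0 0 0 0 0 0",
)

```text
clock: 25.4
tcp_pos: [445.2, -36.4, 120.4]
ee_rot: [-0.0, 0.671, 0.742, 0.0]
contact_force: [-1.7, 5.1, 0.6]
gripper_width: 0.265
```

>>> arm_command(
  targets="230 -1 0 0 0 0 0; 230 0 0 0 0 0 0",
)

```text
clock: 25.65
tcp_pos: [445.4, -36.6, 120.5]
ee_rot: [-0.0, 0.671, 0.742, 0.001]
contact_force: [-0.1, 9.0, 1.0]
gripper_width: 0.27
```

```bash
python3 - <<'E'
from h import *
s=sensors.state(); print(s["tcp_pos"],s["contact_force"],s["clock"])
p,d,c=snap("scene"); np.savez("sc8.npz",p=p,d=d,**c)
cv2.imwrite("pics/sc8.png",cv2.resize(p[284:334,335:395],None,fx=10,fy=10,interpolation=cv2.INTER_CUBIC))
E
```

```text
[445.39664509 -36.58771061 120.49067456] [-0.05196623  9.00780232  1.0411044 ] 25.65
```

View pics/sc8.png

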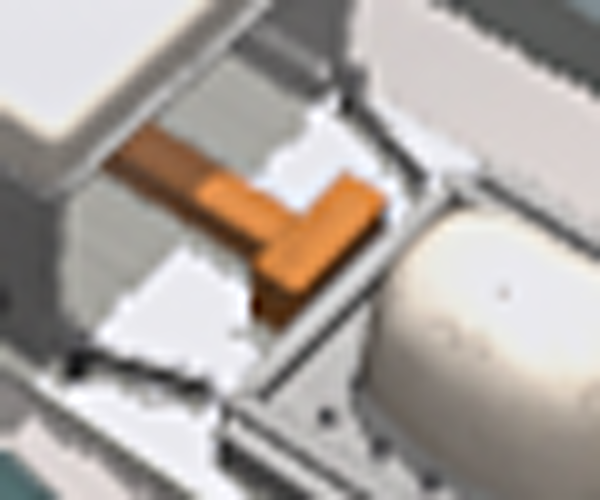

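Both tabs stand angled into the lane behind the tray's rear edge (near tip 215,395; far tip 420,185), and the tray stays put under 9 N, so it's at the stop. Withdrawing the stick.

>>> arm_command(
  targets="230 3 0 0 0 0 0; 230 8 0 0 0 0 0; 230 15 0 0 0 0 0; 230 25 0 0 0 0 0; 230 30 0 0 0 0 0; 230 30 0 0 0 0 0; 230 30 0 0 0 0 0; 230 30 0 0 0 0 0",
)

```text
clock: 26.7
tcp_pos: [427.8, 134.1, 120.4]
ee_rot: [-0.0, 0.671, 0.742, 0.0]
contact_force: [0.8, 0.4, -1.1]
gripper_width: 0.263
```

>>> arm_command(
  targets="230 30 0 0 0 0 0; 230 27 0 0 0 0 0; 230 18 0 0 0 0 0; 230 9 0 0 0 0 0; 230 3 -0.5 -10 0 0 0; 230 0 0 -30 0 0 0; 230 0 0 -40 0 0 0; 230 0 0 -34.5 0 0 0",
)

```text
clock: 27.7
tcp_pos: [419.1, 217.8, 236.8]
ee_rot: [0.0, 0.672, 0.741, 0.0]
contact_force: [1.2, 0.6, -0.8]
gripper_width: 0.264
```

>>> arm_command(
  targets="230 0 0 0 0 0 -5; 230 0 0 0 0 0 -9; 230 0 0 0 0 0 -10; 230 0 0 0 0 0 -10; 230 0 0 0 0 0 -10; 230 0 0 0 0 0 -10; 230 0 0 0 0 0 -9; 230 0 0 0 0 0 -6",
)

```text
clock: 28.7
tcp_pos: [419.1, 217.6, 235.4]
ee_rot: [0.0, 0.132, 0.991, -0.0]
contact_force: [0.1, 0.0, -0.0]
gripper_width: 0.267
```

>>> arm_command(
  targets="230 0 0 0 0 0 0; 230 0 0 0 0 0 0",
)

```text
clock: 28.95
tcp_pos: [419.2, 218.2, 235.2]
ee_rot: [0.0, 0.135, 0.991, -0.0]
contact_force: [0.4, -0.2, -0.5]
gripper_width: 0.269
```

>>> arm_command(
  targets="230 -15 -6 0 0 0 0; 230 -31 -13 0 0 0 0; 230 -40 -17 0 0 0 0; 230 -45 -19 0 0 0 0; 230 -45 -19 0 0 0 0; 230 -35 -15 0 0 0 0; 230 -18 -7 0 0 0 0; 230 -7.5 -2.5 0 0 0 0",
)

```text
clock: 29.95
tcp_pos: [622.3, 59.1, 234.3]
ee_rot: [-0.0, 0.135, 0.991, -0.0]
contact_force: [0.3, 0.8, -2.0]
gripper_width: 0.268
```

>>> arm_command(
  targets="230 0 0 10 0 0 0; 230 0 0 25 0 0 0; 230 0 0 25 0 0 0; 230 0 0 10 0 0 0; 230 0 0 0 0 0 0",
)

```text
clock: 30.58
tcp_pos: [620.7, 61.8, 164.4]
ee_rot: [-0.001, 0.133, 0.991, -0.0]
contact_force: [-0.3, 0.6, 0.4]
gripper_width: 0.266
```

```bash
python3 - <<'E'
from h import *
s=sensors.state(); print(s["tcp_pos"],s["clock"],s["contact_force"])
for n in("scene","side"):
    p,d,c=snap(n); W=cloud(d,c); hsv=cv2.cvtColor(p,cv2.COLOR_BGR2HSV)
    o=(hsv[...,1]>110)&((hsv[...,0]<20))&(d>0)&(W[...,0]>580)&(W[...,0]<850)&(W[...,1]>-30)&(W[...,1]<90)&(W[...,2]>45)&(W[...,2]<85)
    P=W[o]; print(n)
    for x in range(650,840,20):
        k=abs(P[:,0]-x)<10
        if k.sum()>2: print(x,k.sum(),P[k].mean(0).round(1),P[k].min(0).round(1),P[k].max(0).round(1), "axis y",round(60.7-.268*(x-621.2),1))
E
```

```text
[620.70038514  61.82776659 164.40451254] 30.575 [-0.32688612  0.62256844  0.35689852]
scene
650 41 [648.9  48.5  73.3] [640.2  42.9  60.8] [659.8  53.8  84.5] axis y 53.0
670 32 [669.6  43.5  70.2] [660.   35.2  60.6] [680.   50.8  82.9] axis y 47.6
690 29 [689.8  40.4  68.8] [680.2  33.8  61.3] [698.2  51.1  73.9] axis y 42.3
710 28 [709.2  35.2  68.8] [700.1  25.9  62.3] [719.4  45.2  72.7] axis y 36.9
730 29 [729.3  30.4  68.4] [720.3  23.   61.2] [740.   40.6  73.2] axis y 31.5
750 30 [749.4  24.6  68.8] [740.3  17.5  60.2] [760.   34.2  73.4] axis y 26.2
770 28 [769.7  19.1  69. ] [760.   10.4  62. ] [779.   28.9  73.5] axis y 20.8
790 14 [785.8  13.5  67.2] [780.4   1.4  62.7] [794.4  22.2  70.6] axis y 15.5
side
650 15 [653.1  62.1  74.2] [640.6  59.2  64.4] [659.6  70.5  83.3] axis y 53.0
670 37 [671.1  55.5  71.9] [660.1  45.5  63.5] [679.3  59.8  81.5] axis y 47.6
690 45 [690.6  47.3  71.4] [680.4  37.7  64. ] [699.   55.4  74.5] axis y 42.3
710 46 [709.7  43.   71.4] [700.1  32.9  63.8] [719.2  49.7  75.2] axis y 36.9
730 49 [730.1  37.6  70.9] [720.2  26.2  63.8] [739.8  45.1  74.9] axis y 31.5
750 48 [750.3  32.1  71. ] [740.1  21.6  63.8] [759.8  40.8  75.7] axis y 26.2
770 46 [770.5  27.2  71.1] [760.4  17.   64.2] [779.6  35.2  75.2] axis y 20.8
790 56 [791.5  17.3  71. ] [780.3  -2.2  61.3] [799.8  29.3  77.4] axis y 15.5
810 109 [807.5  19.7  76.1] [800.1  -5.7  60.8] [818.8  35.6  84. ] axis y 10.1
```

>>> arm_command(
  targets="230 -0.8 -0.8 8 0 0 0; 230 0 0 15 0 0 0; 230 0 0 12 0 0 0; 230 0 0 7 0 0 0; 230 0 0 4 0 0 0; 230 0 0 2 0 0 0; 230 0 0 0.5 0 0 0; 230 0 0 0 0 0 0",
)

```text
clock: 31.68
tcp_pos: [622.0, 60.4, 116.6]
ee_rot: [0.0, 0.133, 0.991, 0.0]
contact_force: [0.1, 0.0, -0.5]
gripper_width: 0.267
```

>>> arm_command(
  targets="230 0 0 1 0 0 0; 230 0 0 0.5 0 0 0; 230 0 0 0 0 0 0",
)

```text
clock: 32.05
tcp_pos: [621.9, 60.4, 115.3]
ee_rot: [0.0, 0.133, 0.991, 0.0]
contact_force: [-1.9, -0.2, 4.8]
gripper_width: 0.265
```

>>> arm_command(
  targets="190 0 0 0 0 0 0; 160 0 0 0 0 0 0; 120 0 0 0 0 0 0; 80 0 0 0 0 0 0; 40 0 0 0 0 0 0; 0 0 0 0 0 0 0; 0 0 0 0 0 0 0",
  grip_force=20,
)

```text
clock: 32.92
tcp_pos: [621.9, 60.4, 114.9]
ee_rot: [-0.0, 0.133, 0.991, 0.0]
contact_force: [-0.5, 0.2, -1.0]
gripper_width: 1.004
```

>>> arm_command(
  targets="0 0 0 -8 0 0 0; 0 0 0 -25 0 0 0; 0 0 0 -50 0 0 0; 0 0 0 -50 0 0 0; 0 0 0 -40 0 0 0; 0 0 0 -15 0 0 0; 0 0 0 0 0 0 0; 0 0 0 0 0 0 0",
)

```text
clock: 33.92
tcp_pos: [621.3, 60.1, 301.3]
ee_rot: [-0.001, 0.133, 0.991, -0.0]
contact_force: [-0.3, -0.2, -0.2]
gripper_width: 0.999
```

```bash
python3 - <<'E'
from h import *
s=sensors.state(); print(s["tcp_pos"],s["clock"],s["contact_force"])
p,d,c=snap("wrist"); W=cloud(d,c); hsv=cv2.cvtColor(p,cv2.COLOR_BGR2HSV)
o=(hsv[...,1]>110)&(hsv[...,0]<20)&(d>0)&(W[...,0]>560)
for a,b in((75,95),(5,45),(5,95)):
    m=o&(W[...,2]>a)&(W[...,2]<b); P=W[m];print(m.sum(),cv2.minAreaRect(P[:,:2].astype(np.float32)),np.median(P[:,2]))
q,d,c=snap("scene"); W=cloud(d,c)
m=(W[...,2]>32)&(W[...,2]<80)&(abs(W[...,0]-470)<50)&(abs(W[...,1]+284)<45)&(d>0); P=W[m]; print("cheese",m.sum(),cv2.minAreaRect(P[:,:2].astype(np.float32)),P[:,2].max())
r=lambda im,f:cv2.resize(im,None,fx=f,fy=f,interpolation=cv2.INTER_CUBIC)
cv2.imwrite("pics/fin.png",np.hstack([r(p[150:450,200:460],4/3),r(q[270:370,335:435],4)]))
E
```

```text
[621.25775164  60.08437828 301.33476481] 33.925 [-0.34905215 -0.16049258 -0.15275359]
1599 ((621.2626342773438, 59.566123962402344), (22.94179916381836, 35.204898834228516), 74.65094757080078) 83.7477347028651
2946 ((709.3140869140625, 36.146705627441406), (37.915016174316406, 217.60989379882812), 75.00820922851562) 24.369865896601485
4915 ((709.3140869140625, 36.146705627441406), (37.915016174316406, 217.60989379882812), 75.00820922851562) 31.893169890548712
cheese 582 ((466.0101013183594, -289.1461181640625), (48.28042221069336, 70.99293518066406), 5.150688648223877) 65.32562327974202
```

View pics/fin.png

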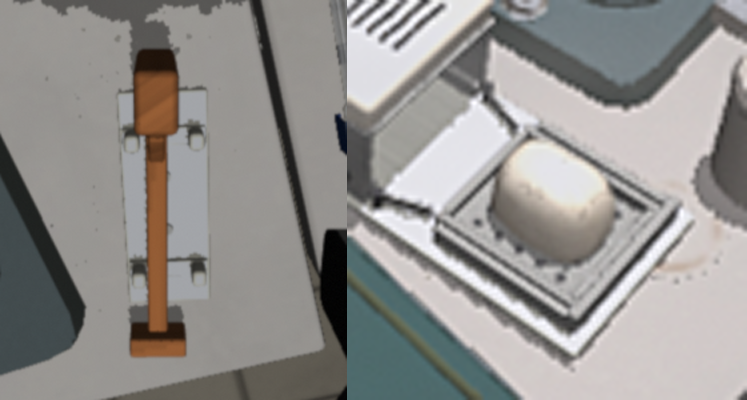

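The stick lies between both pairs of cheeks, within 2 mm of where it was. The tray is home with both tabs behind it (tips at 430,213 and 518,132), and the cheese is upright (555,200). Handing in.

```bash
python3 -c "
from rig import env
print(env.job_done())"
```

```text
the job is handed in; nothing more can be done
None
```

The job is done and handed in at about 34 s on the robot's clock. I stood the cheese in the tray and pushed the tray under the guard to the end stop with the stick alone. I then drew the stick out and laid it back in its saddles.

- **Tray and tabs:** The push force fell from about 7 N to 1 N as the tabs snapped in. It then rose to 9 N with the tray no longer moving, so it was against the stop. The last picture shows both tabs angled into the lane behind the tray. I judged the tabs from pictures and force, since no reading of their joint angles was available.
- **Cheese:** It stands upright in the tray, its top at about 65 mm, which fits it standing on the tray floor.
- **Stick:** It lies between both pairs of cheeks, level, at the same angle and within about 2 mm of where it was.
- **Surroundings:** I saw no unexpected contact forces. I did not measure the ribbed cheese and the shaker again at the end, but no move brought the arm near them.

No check failed. The only disagreement was an offset of a few millimetres between the two fixed cameras.

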